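# Load two keyed tape rolls on the craft-table stand

### The arm

A 6-joint arm with a two-finger parallel gripper is mounted at the origin on the work surface. World frame = base frame: x ahead of the robot, y to its left, z up, the work surface at z = 0. Lengths are in m, angles in degrees, forces in N, time in s.
With the tool pointing down it reaches from about 0.3 to 0.75 m from the base axis. Payload 8.5 kg.
Tool frame: the origin (TCP) lies at the very end of the fingers, on their centre line; the grasp point (between the pads) lies 19 mm behind it (env.tcp_to_grasp is the distance from the TCP to the grasp point, in m); z points along the fingers, y is the line along which they close (so a half turn about z gives the same grasp; the last joint's range is limited). The gripper opens to 85 mm and grips with 20 to 120 N. Pads are 22 mm wide; open, the fingers measure 114 mm over their backs; the gripper's body (76 mm by 85 mm) begins 54 mm behind the grasp point. The pads swing forward as they close: fully open they stand 13 mm farther back than shut.
Start: joints at [61.347, 21.807, 74.336, -0, 83.858, -12.336], TCP at [0.155, 0.528, 0.231] pointing down, gripper open.
Joint ranges: [-178.18, 178.18], [-50.72, 133.34], [12.68, 142.11], [-81.47, 261.47], [9.98, 163.14], [-165.26, 165.26]. Speed limits (degrees/s): [136.94, 136.94, 180, 180, 180, 180].

### API

Orientations are given as a 3x3 rotation matrix whose columns are the frame's x, y, z axes.
In Python, from rig import status, get_image, env gives the robot as it stands.
- The arm moves only by the shell command python3 -m handwheel 'ROWS' [FORCE]. ROWS is text: rows parted by semicolons, each of 7 numbers parted by spaces: the shift along the world's x, y, z in cm, then the turn, a rotation vector about the world's x, y, z in degrees, then the opening, from 0 (shut) to 1 (fully open). In form: dx dy dz wx wy wz gripper; .... A call has 1 to 8 rows; each row is the pose to reach, as a shift and turn from the pose commanded when the call began; what a row does not reach only later rows make up. A row lasts 1/12 s, in which the tool goes at most 41.7 mm and 7.16 degrees, less where a joint would pass 70% of its speed; a pose out of reach is approached as far as the arm can. A call with a gripper value outside its range is refused whole. The fingers move at their own pace and stop on an object; FORCE is the grip in N (left out, the last holds). Time passes only in rows, so rows that repeat a pose let the fingers close. It gives the time, the measured TCP pose, the force, the opening and the grip force at its end, in the units of the state.
- status.observe(): the state, without advancing time (a new reading comes with each control period).
- get_image(name): name is "side" or "top"; returns a dict with "color" (480x640x3 uint8, red, green, blue), "vertical_fov" (degrees; the focal length in pixels is half the picture's height over the tangent of half this angle, whatever the lens; pixels are square), "cx", "cy" (the principal point, pixels), "k1" (the pictures are not rectified: a ray, as slopes to the right and down, at radius r is drawn at 1 + k1 r^2 times it, then the intrinsics apply), "xyz" and "orientation" of the camera in the world. Camera axes: x right, y down, z forward; pixel columns grow to the right and rows downward; lengths in m; the calibration is good to about 2 mm. A picture is of the moment at which its call begins. There is no depth.
- env.close_job(): hands the job in; it is judged then, once.
The state is a dict: "time_s": time; "q": joint angles; "qvel": joint speeds; "joint_efforts": joint torques, N m; "position": TCP position; "tool_rot": TCP orientation; "ft_force": force on the tool from outside, world axes, zero at the start; "wrist_torque": the same for the moment, N m; "grip_width": finger opening in m; "gripper_force": force on a finger pad.
Only numpy, scipy, OpenCV 4.12 (cv2) and the standard library are available. Lean on these libraries where they do the work, as an engineer would, in place of code of your own. Each camera call takes 0.05 s, during which the arm holds its last target. There are 200 camera calls.

### The job

Swing the hold-down bar of the tape stand up past its balance point and let go so that it stays open by itself. Then slide the two tape rolls with D-shaped holes fully down onto the D-shaped post, the wide roll first and the narrow roll on top of it, each turned so that its flat matches the post's flat. Leave the bar open and the other things on the table where they are.

Things in the scene. Friction and masses are not known exactly. Their poses are not given: they have to be found in the camera images.
- stand: fixed wooden tape stand with an upright aluminium D-shaped post and the bar's hinge. Origin on the post's axis at table level, z up, x from the axis towards the post's flat. Base 12 mm thick, 90 mm wide in x, y from -70 to +175 mm. Post 28 mm diameter with one flat 8 mm from the axis, from 12 to 72 mm above the table; its last 10 mm taper to three quarters. Yaw varies within 30 degrees.
- post_foot (a point): point on the post's axis on top of the base, 12 mm above the table, where the wide roll's underside comes to rest; axes as the stand's
- hold_bar (a joint): angle of the steel hold-down bar (rad): 0 = closed, level over the post (start; it falls back here); grows as its knob is lifted. Balance point about 0.9; beyond it the counterweight carries it on to the stop at 1.95, where it rests open. No latch; turns freely, about 1.2 N at the knob lifts it.
- bar_hinge (a point): hinge axis of the bar, between two steel cheeks (top 107 mm), 95 mm above the table, 130 mm along the stand's +y from the post; the axis runs along the stand's x
- bar_knob (a point): centre of the black ball knob, 24 mm diameter, at the bar's free end, 178 mm from the hinge; closed, it is 48 mm beyond the post on the stand's -y side, 95 mm up. Bar 14 mm wide, 10 mm thick, with a rubber pad (38 mm diameter, underside 80 mm up) over the post; a dark counterweight (38 mm diameter, 52 mm long) stands 45 mm above the hinge.
- wide_roll: wide brown tape roll with white hub, lying flat: 60 mm diameter, 30 mm high, about 80 g. Through D-shaped hole, 31 mm diameter with one flat 9.5 mm from the centre. Origin at the centre of its underside, z up, x towards the hole's flat: on the post its x points along the stand's x. Yaw at the start within 110 degrees either way. Closing a gripper on it may turn it a few degrees.
- narrow_roll: the narrow brown tape roll with a white hub, lying flat: 48 mm outer diameter, 20 mm high, about 45 g; same D-shaped hole, axes and range of yaw as the wide roll. On the stand its underside rests on the wide roll, 42 mm above the table.
- round_roll_a: other tape roll, a bystander with a plain round hole (no flat), lying flat; origin at the centre of its underside. Brown with white hub, 52 mm diameter, 16 mm high
- round_roll_b: other tape roll, a bystander with a plain round hole (no flat), lying flat; origin at the centre of its underside. Brown with white hub, 50 mm diameter, 24 mm high
- round_roll_c: other tape roll, a bystander with a plain round hole (no flat), lying flat; origin at the centre of its underside. Yellow, 60 mm diameter, 15 mm high
- glue_stick: upright glue stick, a bystander, 28 mm diameter, 90 mm high; origin at the centre of its underside
- scissors: scissors lying flat, a bystander, about 175 mm long along x, 66 mm wide, 10 mm high; origin on the table under their middle
Not all that is in view belongs to the job. What is shaped like the narrow_roll but blue is not meant. Leave any purple look-alike of the wide_roll alone.

How it is judged:
By the outcome, as a careful person would: the job done as asked, in the order asked, and still so for the second after the job is handed in, with the robot touching nothing.
It also fails if it takes over 70 s, if anything falls off the work surface, if the arm or the gripper's body presses on something with over 40 N, if the wrist force passes 120 N, or if a joint passes its speed limit or range.

## Working session

There is one attempt and no reset: what is moved stays moved. The work goes in short steps, Python scripts to look and compute and a shell command to move; the robot and the scene stay as the last step left them, time stands still between calls to the robot, and variables do not carry over. Pictures are saved under pics/ and viewed, at most 10 in all, crops included, and the job is handed in when it is done.

```bash
ls; mkdir -p pics; cat > h.py <<'E'
import numpy as np, cv2
from rig import status, get_image, env
def K(im):
    f=240/np.tan(np.radians(im["vertical_fov"])/2); return f,im["cx"],im["cy"],im["k1"]
def ray(im,u,v):
    f,cx,cy,k=K(im); d=np.array([(u-cx)/f,(v-cy)/f]); s=d.copy()
    for _ in range(20): s=d/(1+k*(s@s))
    return np.array(im["orientation"])@np.array([s[0],s[1],1.])
def onplane(im,u,v,z):
    r=ray(im,u,v); o=np.array(im["xyz"]); return o+r*(z-o[2])/r[2]
def proj(im,p):
    f,cx,cy,k=K(im); c=np.array(im["orientation"]).T@(np.array(p)-np.array(im["xyz"])); s=c[:2]/c[2]; s=s*(1+k*(s@s)); return s*f+[cx,cy]
def save(im,n,crop=None,sc=1):
    a=im["color"][:,:,::-1]
    if crop: a=a[crop[1]:crop[3],crop[0]:crop[2]]
    if sc!=1: a=cv2.resize(a,None,fx=sc,fy=sc,interpolation=cv2.INTER_CUBIC)
    cv2.imwrite("pics/"+n+".png",a)
E
python3 - <<'E'
from h import *
for n in("top","side"):
    im=get_image(n); save(im,n+"0"); print(n,im["vertical_fov"],im["cx"],im["cy"],im["k1"],im["xyz"],np.round(im["orientation"],3).tolist())
print(status.observe())
E
```

```text
pics
top 54.63933661619543 316.70681817734993 239.74261609244238 0.012554597486772937 [ 0.43477287 -0.09939377  0.94936125] [[-0.0, -0.987, 0.161], [-1.0, 0.005, 0.031], [-0.031, -0.161, -0.986]]
side 52.315140722625706 327.23376420192864 236.24068913574084 0.04735465581552634 [ 0.3375697  -0.83477918  0.6260399 ] [[0.947, -0.182, 0.265], [-0.322, -0.528, 0.786], [-0.003, -0.829, -0.559]]
{'time_s': 0.1, 'q': array([ 6.13446595e+01,  2.18376499e+01,  7.43779205e+01, -3.79977348e-04,
        8.38580171e+01, -1.23346283e+01]), 'qvel': array([-0.05164993, -0.03378452, -0.21705127,  0.02484936, -0.0704826 ,
        0.0579628 ]), 'joint_efforts': array([ 2.36683882e-03, -4.49219728e+01, -2.31656635e+01, -2.67667674e-04,
        3.63737359e-03, -2.93950984e-05]), 'position': array([0.15442709, 0.52761266, 0.2307833 ]), 'tool_rot': array([[-9.59703889e-01,  2.81012587e-01, -6.10107965e-04],
       [ 2.81013122e-01,  9.59703260e-01, -1.13020029e-03],
       [ 2.67922096e-04, -1.25610596e-03, -9.99999175e-01]]), 'ft_force': array([ 0.06685254,  0.18209736, -0.00409244]), 'wrist_torque': array([ 0.00828835, -0.05892683,  0.01722218]), 'gripper_force': 0.0, 'grip_width': 0.08539915618294329}
```

View pics/top0.png

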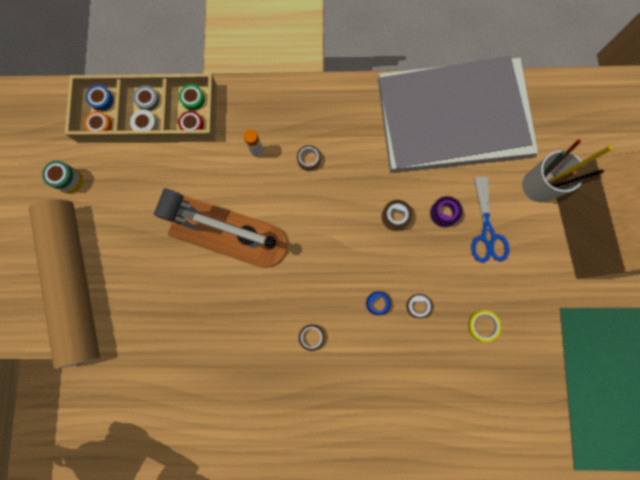

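View pics/side0.png

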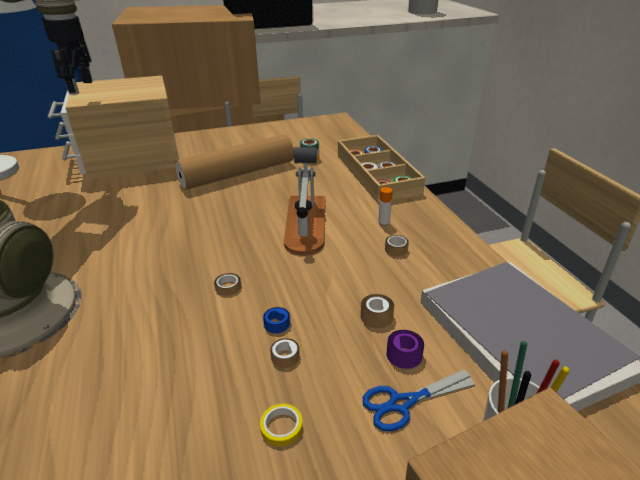

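```bash
cat > m.py <<'E'
from h import *
t=get_image("top"); s=get_image("side")
def c(im,x,y,r=20): return cv2.resize(im["color"][y-r:y+r,x-r:x+r,::-1],(260,260),interpolation=cv2.INTER_CUBIC)
a=np.vstack([np.hstack([c(t,397,214),c(t,420,306),cv2.resize(t["color"][180:280,150:300,::-1],(260,260))]),np.hstack([c(s,377,309),c(s,286,353),cv2.resize(s["color"][135:260,265:345,::-1],(260,260))])])
cv2.imwrite("pics/c1.png",a)
np.savez("f0.npz",t=t["color"],s=s["color"])
for n,im,boxes in(("t",t,[(397,214),(420,306),(309,157),(311,337)]),("s",s,[(377,309),(286,353),(228,284),(397,244)])):
  g=im["color"].astype(int)
  hsv=cv2.cvtColor(im["color"],cv2.COLOR_RGB2HSV)
  for (x,y) in boxes:
    r=22; w=hsv[y-r:y+r,x-r:x+r]
    m=((w[...,1]<60)&(w[...,2]>120)).astype(np.uint8)
    cs,hi=cv2.findContours(m,cv2.RETR_CCOMP,cv2.CHAIN_APPROX_NONE)
    if cs:
      k=max(cs,key=cv2.contourArea); (cx,cy),rr=cv2.minEnclosingCircle(k); print(n,(x,y),"hub",cx+x-r,cy+y-r,rr,m.sum())
print(onplane(t,397,214,.03),onplane(t,420,306,.02))
print(onplane(s,377,302,.03),onplane(s,286,347,.02))
# knob triangulation
def tri(a,b):
  o1,o2=map(np.array,(t["xyz"],s["xyz"]));r1=ray(t,*a);r2=ray(s,*b)
  k=np.linalg.lstsq(np.c_[r1,-r2],o2-o1,rcond=None)[0]; p,q=o1+k[0]*r1,o2+k[1]*r2; return (p+q)/2,np.linalg.norm(p-q)
print(tri((269,242),(302,212)),onplane(t,269,242,.095))
E
python3 m.py
```

```text
t (397, 214) hub 397.36206817626953 213.46551704406738 10.651451110839844 218
t (420, 306) hub 419.5 305.5 11.068072319030762 253
t (309, 157) hub 308.29545402526855 156.3522720336914 9.985658645629883 96
t (311, 337) hub 311.1603775024414 337.23584938049316 10.712737083435059 121
s (377, 309) hub 377.0 304.5 11.280613899230957 185
s (286, 353) hub 284.0 348.0 12.369417190551758 220
s (228, 284) hub 226.5 279.5 10.79361629486084 92
s (397, 244) hub 396.5 241.0 9.552586555480957 77
[ 0.63633224 -0.23244534  0.03      ] [ 0.45323507 -0.27362626  0.02      ]
[ 0.63695548 -0.22844393  0.03      ] [ 0.45466559 -0.27134351  0.02      ]
(array([0.56969833, 0.01659611, 0.09438192]), np.float64(0.0015172143517487426)) [0.57035503 0.01638628 0.095     ]
```

View pics/c1.png

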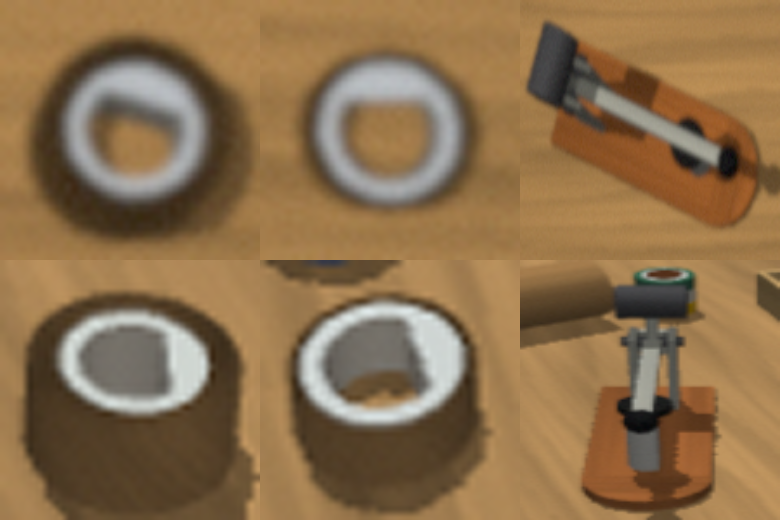

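```bash
cat > m2.py <<'E'
from h import *
t=get_image("top"); s=get_image("side")
# bar line from top: bright grey low-saturation pixels at z~.1
kn=np.array([.570,.0165])
hsv=cv2.cvtColor(t["color"],cv2.COLOR_RGB2HSV)[190:260,160:290]
m=(hsv[...,1]<45)&(hsv[...,2]>130)
n,l,st,c=cv2.connectedComponentsWithStats(m.astype(np.uint8)); i=1+np.argmax(st[1:,4])
ys,xs=np.where(l==i); print("bar px",st[i],c[i]+[160,190])
P=np.array([onplane(t,x+160,y+190,.1)[:2] for x,y in zip(xs,ys)])
vx,vy,x0,y0=cv2.fitLine(P.astype(np.float32),cv2.DIST_HUBER,0,.01,.01).ravel()
d=np.array([vx,vy])*np.sign(vy); print("bar yaw",np.degrees(np.arctan2(d[1],d[0]))-90,"line off knob",np.cross(d,kn-[x0,y0]))
h=onplane(t,191,214,.095)[:2]; print("hinge guess dist",np.linalg.norm(h-kn))
# base mask, z=.012
hs=cv2.cvtColor(t["color"],cv2.COLOR_RGB2HSV); b=(hs[...,0]<11)&(hs[...,1]>140)&(hs[...,2]>60)
b=b.astype(np.uint8); b[:185]=0;b[275:]=0;b[:,:155]=0;b[:,300:]=0
cs,_=cv2.findContours(b,0,1); k=max(cs,key=cv2.contourArea); B=np.array([onplane(t,*p[0],.012)[:2] for p in k])
(cc,wh,a)=cv2.minAreaRect((B*1000).astype(np.float32)); print("base",cc,wh,a)
print("post by knob",kn+.048*d)
# D flats
for nm,z,top,side in(("wide",.03,(397,214,100,93,182,118,0),(377,309,158,328,170,398,260)),("narrow",.02,(420,306,345-260,98,432-260,98,0),(286,353,405-260,318,428-260,385,260))):
  for im,(x,y,a,b_,c_,d_,o) in((t,top),(s,side)):
    p=[onplane(im,x-20+u*40/260,y-20+(v-o)*40/260,z)[:2] for u,v in((a,b_),(c_,d_))]
    e=p[1]-p[0]; print(nm,"flat yaw",np.degrees(np.arctan2(e[1],e[0]))+90,"len",np.linalg.norm(e),p)
print([onplane(t,397.4,213.5,.03)[:2],onplane(s,377,304.5,.03)[:2],onplane(t,419.5,305.5,.02)[:2],onplane(s,284,348,.02)[:2]])
E
python3 m2.py 2>&1|grep -v Warn
```

```text
d=np.array([vx,vy])*np.sign(vy); print("bar yaw",np.degrees(np.arctan2(d[1],d[0]))-90,"line off knob",np.cross(d,kn-[x0,y0]))
bar px [ 33  24  72  29 480] [228.72083333 227.91458333]
bar yaw -19.22432 line off knob 0.0003365464700986927
hinge guess dist 0.15887613903651682
base (579.6272583007812, 74.91020202636719) (0.0, 0.0) 0.0
post by knob [0.58580484 0.06182336]
wide flat yaw -17.985816199956943 len 0.026326785682784123 [array([ 0.64813768, -0.22351615]), array([ 0.64000846, -0.24855643])]
wide flat yaw -17.524647308130653 len 0.028721757300787305 [array([ 0.64717806, -0.22463228]), array([ 0.63852948, -0.25202099])]
narrow flat yaw -0.03736331006037119 len 0.026167651863264633 [array([ 0.46284182, -0.26043636]), array([ 0.46282476, -0.286604  ])]
narrow flat yaw -0.9629751054672226 len 0.02396998863638735 [array([ 0.46121392, -0.26158986]), array([ 0.46081107, -0.28555647])]
[array([ 0.63735476, -0.23327439]), array([ 0.63425209, -0.23462191]), array([ 0.45420861, -0.27268598]), array([ 0.45097822, -0.27240191])]
```

```bash
python3 -m handwheel '0 0 0 0 0 0 1; 0 -4 2 0 0 -7 1; 4 -8 4 0 0 -14 1; 8 -12 6 0 0 -21 1; 12 -16 8 0 0 -28 1; 16 -20 10 0 0 -35 1; 18 -24 10 0 0 -42 1; 20 -28 10 0 0 -49 1' 20
```

```text
time_s: 0.97
position: [0.3132, 0.3105, 0.3218]
tool_rot: [[-0.412, 0.911, 0.002], [0.911, 0.412, 0.001], [0.0, 0.002, -1.0]]
ft_force: [1.1, 0.5, 0.7]
grip_width: 0.0854
gripper_force: 0.0
```

```bash
python3 -m handwheel '3 -3.3 -0.5 0 0 -6.3 1; 6 -6.6 -1 0 0 -12.6 1; 9 -9.9 -2 0 0 -18.9 1; 12 -13 -4 0 0 -25.2 1; 15 -16 -6 0 0 -31.5 1; 18 -19 -8 0 0 -37.7 1; 21.5 -22 -10 0 0 -43.9 1; 21.5 -23.1 -12 0 0 -43.9 1'; python3 -m handwheel '0 0 -2 0 0 0 1; 0 0 -2 0 0 0 1; 0 0 -2 0 0 0 1'
```

```text
time_s: 1.63
position: [0.5246, 0.0858, 0.2084]
tool_rot: [[0.335, 0.942, 0.004], [0.942, -0.335, -0.0], [0.001, 0.004, -1.0]]
ft_force: [1.4, 0.3, -0.1]
grip_width: 0.0852
gripper_force: 0.0
time_s: 1.88
position: [0.5216, 0.0878, 0.1878]
tool_rot: [[0.329, 0.944, -0.002], [0.944, -0.329, 0.0], [-0.0, -0.002, -1.0]]
ft_force: [-0.4, 0.3, 0.7]
grip_width: 0.0853
gripper_force: 0.0
```

```bash
python3 -m handwheel '2.4 -3.4 0 0 0 0 1; 4.85 -7.1 0 0 0 0 1; 4.85 -7.1 0 0 0 0 1; 4.85 -7.1 0 0 0 0 1'; python3 - <<'E'
from h import *
s=get_image("side"); save(s,"k1",(220,110,420,260),4)
t=get_image("top"); p=status.observe()["position"]; print(p, proj(s,p),proj(s,p-[0,0,.1]),proj(t,p))
E
```

```text
time_s: 2.22
position: [0.5715, 0.016, 0.1897]
tool_rot: [[0.33, 0.944, 0.003], [0.944, -0.33, -0.0], [0.001, 0.003, -1.0]]
ft_force: [0.4, 0.3, -0.6]
grip_width: 0.0853
gripper_force: 0.0
[0.57022984 0.01777941 0.18937369] [300.91431517 170.76002627] [302.51456425 213.65048716] [260.66930816 233.25075216]
```

View pics/k1.png

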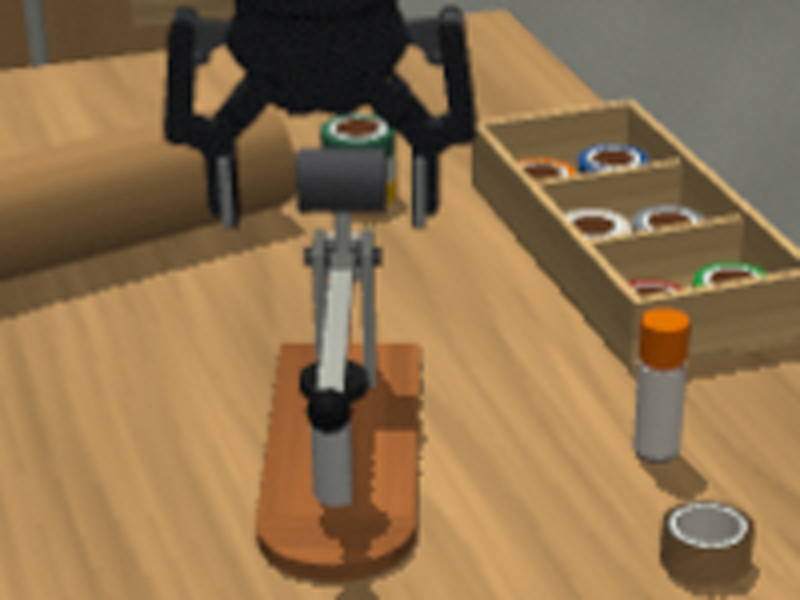

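The picture shows the open fingers at crop (222,222) and (425,222), centred over the knob at (328,410). I'll descend and grip.

```bash
python3 -m handwheel '0 0 -3.5 0 0 0 1; 0 0 -7 0 0 0 1; 0 0 -10 0 0 0 1; 0 0 -11.2 0 0 0 1; 0 0 -11.2 0 0 0 0.5; 0 0 -11.2 0 0 0 0; 0 0 -11.2 0 0 0 0; 0 0 -11.2 0 0 0 0' 20;python3 -m handwheel '0 0 0 0 0 0 0; 0 0 0 0 0 0 0;0 0 0 0 0 0 0;0 0 0 0 0 0 0'
python3 -c "
import numpy as np
for a in np.arange(.1,1.65,.1):
  u=17.8*(1-np.cos(a)); print(round(a,1),np.round([.329*u,.944*u,17.8*np.sin(a)],2))"
```

```text
time_s: 2.98
position: [0.5711, 0.0171, 0.0778]
tool_rot: [[0.328, 0.945, 0.003], [0.945, -0.328, -0.001], [0.001, 0.003, -1.0]]
ft_force: [-0.4, -0.6, -0.6]
grip_width: 0.0385
gripper_force: 0.0
time_s: 3.32
position: [0.57, 0.0172, 0.0774]
tool_rot: [[0.329, 0.944, -0.0], [0.944, -0.329, 0.001], [0.0, -0.0, -1.0]]
ft_force: [-5.7, 3.8, 8.6]
grip_width: 0.0226
gripper_force: 19.2
0.1 [0.03 0.08 1.78]
0.2 [0.12 0.33 3.54]
0.3 [0.26 0.75 5.26]
0.4 [0.46 1.33 6.93]
0.5 [0.72 2.06 8.53]
0.6 [ 1.02  2.93 10.05]
0.7 [ 1.38  3.95 11.47]
0.8 [ 1.78  5.1  12.77]
0.9 [ 2.22  6.36 13.94]
1.0 [ 2.69  7.72 14.98]
1.1 [ 3.2   9.18 15.86]
1.2 [ 3.73 10.71 16.59]
1.3 [ 4.29 12.31 17.15]
1.4 [ 4.86 13.95 17.54]
1.5 [ 5.44 15.61 17.76]
1.6 [ 6.03 17.29 17.79]
```

```bash
python3 -m handwheel '0 0.1 0.9 0 0 0 0; 0 0.1 1.8 0 0 0 0; 0.1 0.3 3.5 0 0 0 0; 0.1 0.3 3.5 0 0 0 0'; python3 - <<'E'
from h import *
t=get_image("top"); s=get_image("side"); a=cv2.resize(s["color"][110:260,220:420],(600,450),interpolation=2)
cv2.imwrite("pics/l1.png",a[:,:,::-1])
E
```

```text
time_s: 3.65
position: [0.5711, 0.0204, 0.1139]
tool_rot: [[0.329, 0.944, 0.0], [0.944, -0.329, 0.0], [0.001, 0.0, -1.0]]
ft_force: [-5.5, 0.6, -0.6]
grip_width: 0.0223
gripper_force: 20.0
```

View pics/l1.png

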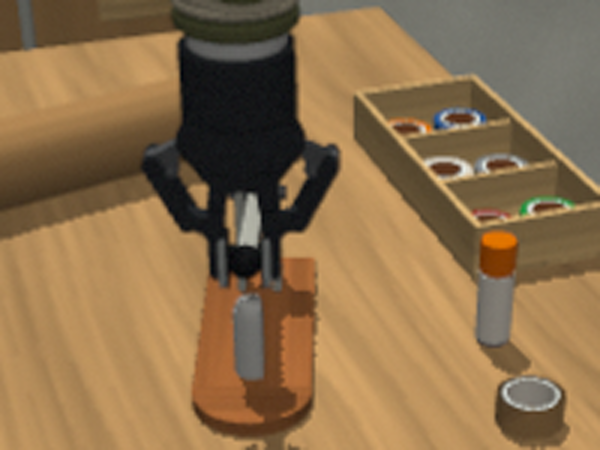

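The knob (243,260) is in the fingers and the bar is rising. I'll continue along the arc.

```bash
python3 -m handwheel '0.2 0.5 1.8 0 0 0 0; 0.4 1 3.4 0 0 0 0; 0.6 1.75 5 0 0 0 0; 0.9 2.6 6.5 0 0 0 0; 1.3 3.6 7.95 0 0 0 0; 1.7 4.8 9.25 0 0 0 0; 2.1 6 10.4 0 0 0 0; 2.1 6 10.4 0 0 0 0'; python3 -m handwheel '0.5 1.4 1.05 0 0 0 0; 1 2.85 1.9 0 0 0 0; 1.5 4.35 2.65 0 0 0 0; 2.1 5.95 3.2 0 0 0 0; 2.65 7.6 3.6 0 0 0 0; 2.65 7.6 3.6 0 0 0 0; 2.65 7.6 3.6 0 0 0 0'
```

```text
time_s: 4.42
position: [0.5924, 0.082, 0.2177]
tool_rot: [[0.327, 0.945, 0.002], [0.945, -0.327, 0.001], [0.002, 0.001, -1.0]]
ft_force: [-7.7, -0.4, 3.4]
grip_width: 0.0223
gripper_force: 20.6
time_s: 5.0
position: [0.6184, 0.1572, 0.2523]
tool_rot: [[0.327, 0.945, 0.0], [0.945, -0.327, 0.001], [0.001, -0.0, -1.0]]
ft_force: [-5.4, 2.1, 3.5]
grip_width: 0.0221
gripper_force: 21.0
```

```bash
python3 -m handwheel '0 0 0 0 0 0 1; 0 0 0 0 0 0 1; 0 0 0 0 0 0 1; 0 0 0 0 0 0 1; 0 0 0 0 0 0 1; 0 0 0 0 0 0 1; 0 -1 3 0 0 0 1; 0 -3 6 0 0 0 1'; python3 -m handwheel '0 -4 0 0 0 0 1; 0 -8 0 0 0 0 1; 0 -12 0 0 0 0 1; 0 -16 0 0 0 0 1; 0 -20 -2 0 0 0 1; 0 -24 -4 0 0 0 1; 0 -28 -6 0 0 0 1; 0 -28 -6 0 0 0 1'; python3 - <<'E'
from h import *
t=get_image("top"); s=get_image("side")
a=np.hstack([cv2.resize(t["color"][170:370,150:350],(400,400)),cv2.resize(s["color"][110:310,220:420],(400,400))])
cv2.imwrite("pics/o1.png",a[:,:,::-1])
E
```

```text
time_s: 5.67
position: [0.6183, 0.1268, 0.3103]
tool_rot: [[0.327, 0.945, -0.004], [0.945, -0.327, 0.0], [-0.001, -0.004, -1.0]]
ft_force: [0.8, -0.2, 1.0]
grip_width: 0.0856
gripper_force: 0.0
time_s: 6.33
position: [0.6176, -0.1594, 0.2472]
tool_rot: [[0.334, 0.943, -0.005], [0.943, -0.334, 0.001], [-0.001, -0.005, -1.0]]
ft_force: [-0.4, -0.9, 0.3]
grip_width: 0.0854
gripper_force: 0.0
```

View pics/o1.png

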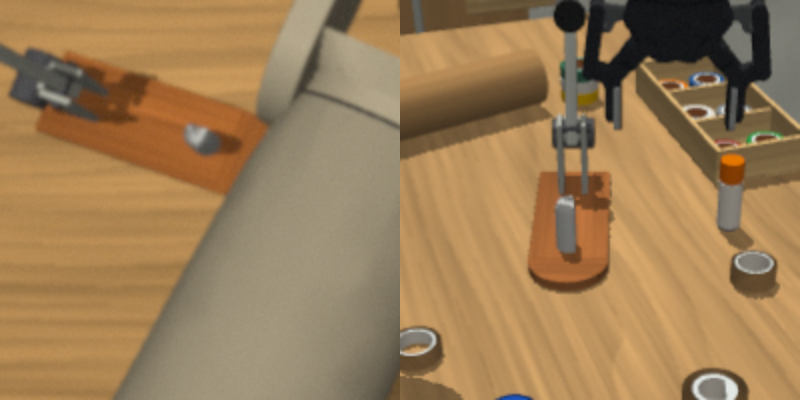

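Bar stands open (knob at (568,15) in right half), post is free. On to the wide roll.

```bash
python3 -m handwheel '0.6 -2.5 -3 0 0 1.4 1; 1.85 -5 -6 0 0 1.4 1; 1.85 -7.45 -9 0 0 1.4 1; 1.85 -7.45 -12.5 0 0 1.4 1; 1.85 -7.45 -16 0 0 1.4 1; 1.85 -7.45 -18 0 0 1.4 1; 1.85 -7.45 -18 0 0 1.4 1'; python3 - <<'E'
from h import *
s=get_image("side"); t=get_image("top"); print(status.observe()["position"])
# post grey mask
for n,im,(x0,y0,x1,y1) in(("s",s,(285,195,325,245)),("t",t,(235,225,270,255))):
  w=cv2.cvtColor(im["color"],cv2.COLOR_RGB2HSV)[y0:y1,x0:x1]
  m=((w[...,1]<70)&(w[...,2]>70)).astype(np.uint8); N,l,st,c=cv2.connectedComponentsWithStats(m); i=1+np.argmax(st[1:,4]); print(n,st[i]+[x0,y0,0,0,0],c[i]+[x0,y0])
  ys,xs=np.where(l==i)
  if n=="s":
    for y in range(ys.min(),ys.max()+1,3): print(y+y0,xs[ys==y].min()+x0,xs[ys==y].max()+x0)
P=np.array([.5858,.0618]); X=np.array([.944,-.329])
for z in(.012,.04,.072):
  q=np.r_[P,z]; print(z,proj(s,q),proj(t,q), "side silh", proj(s,q+np.r_[.014*np.array([-.95,.32]),0])[0],proj(s,q+np.r_[.008*X,0]+np.r_[-.0115*np.array([.329,.944]),0])[0])
h=np.hstack([cv2.resize(t["color"][225:255,235:270],(467,400),interpolation=2),cv2.resize(s["color"][195:245,285,None].repeat(1,1) if 0 else s["color"][195:245,285:325],(320,400),interpolation=2)])
cv2.imwrite("pics/p1.png",h[:,:,::-1])
E
```

```text
time_s: 7.02
position: [0.6364, -0.2262, 0.0672]
tool_rot: [[0.305, 0.952, -0.006], [0.952, -0.305, 0.004], [0.002, -0.007, -1.0]]
ft_force: [0.2, 0.7, 0.6]
grip_width: 0.085
gripper_force: 0.0
[ 0.63851241 -0.22767398  0.07253346]
s [298 208  10  28 251] [302.46613546 221.90438247]
208 301 305
211 298 306
214 298 306
217 298 306
220 298 306
223 298 307
226 298 307
229 299 307
232 299 307
235 300 307
t [243 232  17  15 168] [250.4047619  239.33333333]
0.012 [304.70422927 232.02795404] [252.42955929 240.99451961] side silh 298.5426036560162 308.00934497819213
0.04 [304.3412725 221.6301885] [250.07363713 238.77276381] side silh 298.09151477018065 307.69109330710626
0.072 [303.91226379 209.37551615] [247.20281588 236.06553347] side silh 297.55829437090534 307.31485201324716
```

View pics/p1.png

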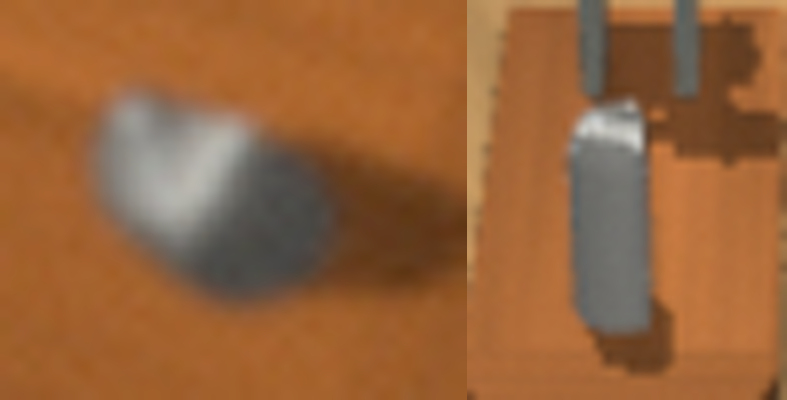

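The post (right half, centre (303,222)px) matches the predicted silhouette within a pixel. I'll correct and grasp the wide roll.

```bash
python3 -m handwheel '-0.2 -0.6 0 0 0 0 1; -0.2 -0.6 -2 0 0 0 1; -0.2 -0.6 -4 0 0 0 1; -0.2 -0.6 -6.7 0 0 0 1; -0.2 -0.6 -6.7 0 0 0 1; -0.2 -0.6 -6.7 0 0 0 0.3; -0.2 -0.6 -6.7 0 0 0 0.3; -0.2 -0.6 -6.7 0 0 0 0.3' 30; python3 -m handwheel '0 0 0 0 0 0 0.3;0 0 0 0 0 0 0.3;0 0 0 0 0 0 0.3'
```

```text
time_s: 7.78
position: [0.6368, -0.2355, 0.007]
tool_rot: [[0.306, 0.952, 0.004], [0.952, -0.306, -0.002], [-0.001, 0.005, -1.0]]
ft_force: [1.3, -0.4, 3.2]
grip_width: 0.0592
gripper_force: 32.8
time_s: 8.03
position: [0.6368, -0.2355, 0.0071]
tool_rot: [[0.306, 0.952, 0.004], [0.952, -0.306, -0.003], [-0.001, 0.005, -1.0]]
ft_force: [1.2, 0.2, 6.3]
grip_width: 0.0589
gripper_force: 33.1
```

```bash
python3 -m handwheel '0 0 1.5 0 0 0 0.3;0 0 3.5 0 0 0 0.3;0 0 6 0 0 0 0.3;0 0 9 0 0 0 0.3;0 0 12 0 0 0 0.3;0 0 12 0 0 0 0.3;0 0 12 0 0 0 0.3'; python3 - <<'E'
from h import *
s=get_image("side"); st=status.observe(); p=st["position"]; print(p,st["ft_force"],st["grip_width"])
d=p-[0,0,.007]; c=proj(s,d); print(c,proj(s,d+[0,0,.03]))
u,v=c.astype(int); save(s,"w1",(u-50,v-70,u+50,v+30),6)
E
```

```text
time_s: 8.62
position: [0.6362, -0.2352, 0.1271]
tool_rot: [[0.306, 0.952, 0.005], [0.952, -0.306, -0.003], [-0.001, 0.005, -1.0]]
ft_force: [-0.5, 0.7, -1.4]
grip_width: 0.0593
gripper_force: 33.0
[ 0.63549448 -0.23476577  0.1250105 ] [ 0.49386315 -0.43341978 -1.66957692] 0.059010418680107965
[380.43192281 265.58910556] [381.45815377 251.30821081]
```

View pics/w1.png

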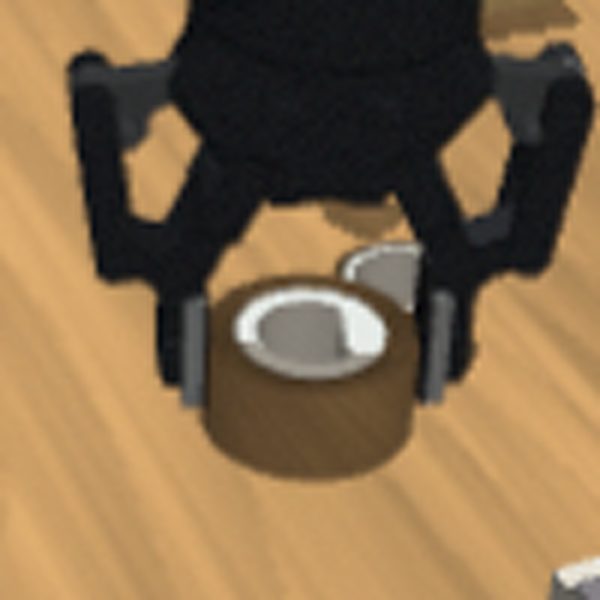

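The hub ellipse centre is at crop (310,333), i.e. px (381.7,250.5). The prediction was (381.5,251.3), so it is held straight, with the flat to the right. Carry it to the post.

```bash
python3 -m handwheel '-0.5 3 0 0 0 -1.4 0.3;-1 7 0 0 0 -1.4 0.3;-2 11 0 0 0 -1.4 0.3;-3 15 0 0 0 -1.4 0.3;-4 19 0 0 0 -1.4 0.3;-5 23 0 0 0 -1.4 0.3;-5 26.5 0 0 0 -1.4 0.3;-5 29.5 0 0 0 -1.4 0.3'; python3 -m handwheel '0 0 -1 0 0 0 0.3;0 0 -2 0 0 0 0.3;0 0 -3 0 0 0 0.3;0 0 -3.5 0 0 0 0.3;0 0 -3.5 0 0 0 0.3'; python3 - <<'E'
from h import *
s=get_image("side"); st=status.observe(); p=st["position"]; print(p,st["ft_force"],st["grip_width"],proj(s,p+[0,0,.023]))
u,v=proj(s,p+[0,0,.01]).astype(int); save(s,"w2",(u-40,v-40,u+40,v+40),6)
E
```

```text
time_s: 9.33
position: [0.584, 0.0627, 0.1231]
tool_rot: [[0.328, 0.945, -0.002], [0.945, -0.328, 0.0], [-0.0, -0.002, -1.0]]
ft_force: [0.7, -0.2, -0.5]
grip_width: 0.0591
gripper_force: 33.0
time_s: 9.75
position: [0.5847, 0.059, 0.087]
tool_rot: [[0.331, 0.944, -0.004], [0.944, -0.331, 0.0], [-0.001, -0.004, -1.0]]
ft_force: [0.9, -0.7, -1.3]
grip_width: 0.059
gripper_force: 33.0
[0.58519721 0.05913996 0.08797889] [ 0.85005052  1.0770602  -1.18671395] 0.05900733754413104 [303.44923395 194.49305816]
```

View pics/w2.png

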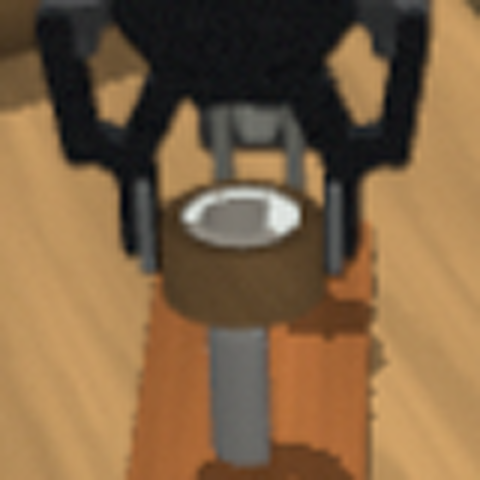

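Roll is aligned above the post, with the hub centre at (241,216) and the post below at (241,390). Descend in stages.

```bash
python3 -m handwheel '0.05 0.2 0 0 0 0 0.3;0.05 0.2 -0.5 0 0 0 0.3;0.05 0.2 -1 0 0 0 0.3;0.05 0.2 -1.5 0 0 0 0.3;0.05 0.2 -1.9 0 0 0 0.3;0.05 0.2 -1.9 0 0 0 0.3'; python3 -m handwheel '0 0 -0.4 0 0 0 0.3;0 0 -0.8 0 0 0 0.3;0 0 -1.2 0 0 0 0.3;0 0 -1.2 0 0 0 0.3'
```

```text
time_s: 10.3
position: [0.5855, 0.0612, 0.0691]
tool_rot: [[0.329, 0.944, -0.002], [0.944, -0.329, -0.002], [-0.002, -0.001, -1.0]]
ft_force: [-1.2, -5.6, -1.3]
grip_width: 0.059
gripper_force: 33.0
time_s: 10.63
position: [0.5853, 0.0608, 0.0572]
tool_rot: [[0.329, 0.944, -0.002], [0.944, -0.329, -0.002], [-0.003, -0.001, -1.0]]
ft_force: [-2.4, -8.7, -0.4]
grip_width: 0.059
gripper_force: 33.0
```

```bash
python3 -m handwheel '-0.03 -0.12 0 0 0 0 0.3;-0.03 -0.12 -0.5 0 0 0 0.3;-0.03 -0.12 -1 0 0 0 0.3;-0.03 -0.12 -1.5 0 0 0 0.3;-0.03 -0.12 -1.5 0 0 0 0.3'; python3 -m handwheel '0 0 -0.5 0 0 0 0.3;0 0 -1 0 0 0 0.3;0 0 -1.5 0 0 0 0.3;0 0 -1.8 0 0 0 0.3;0 0 -1.8 0 0 0 0.3'
```

```text
time_s: 11.05
position: [0.585, 0.0602, 0.0418]
tool_rot: [[0.329, 0.944, -0.002], [0.944, -0.329, -0.001], [-0.002, -0.002, -1.0]]
ft_force: [-2.9, -5.0, -2.2]
grip_width: 0.0589
gripper_force: 32.9
time_s: 11.47
position: [0.585, 0.0603, 0.024]
tool_rot: [[0.329, 0.944, -0.002], [0.944, -0.329, -0.001], [-0.002, -0.001, -1.0]]
ft_force: [-2.7, -6.5, -2.2]
grip_width: 0.0589
gripper_force: 33.0
```

```bash
python3 -m handwheel '-0.02 -0.1 -0.2 0 0 0 0.3;-0.02 -0.1 -0.4 0 0 0 0.3;-0.02 -0.1 -0.5 0 0 0 0.3;-0.02 -0.1 -0.5 0 0 0 0.3'
```

```text
time_s: 11.8
position: [0.5853, 0.06, 0.0197]
tool_rot: [[0.329, 0.944, -0.001], [0.944, -0.329, -0.0], [-0.0, -0.001, -1.0]]
ft_force: [-1.5, -2.7, -0.2]
grip_width: 0.0596
gripper_force: 33.1
```

```bash
python3 -m handwheel '0 0 0 0 0 0 1;0 0 0 0 0 0 1;0 0 0 0 0 0 1;0 0 0 0 0 0 1;0 0 3 0 0 0 1;0 0 6 0 0 0 1; 0 0 10 0 0 0 1;0 0 14 0 0 0 1'; python3 -m handwheel '-1.6 -4 0 0 0 2 1;-3.2 -7.8 0 0 0 4 1;-4.8 -11.7 0 0 0 7 1;-6.4 -15.6 0 0 0 10 1;-8 -19.5 0 0 0 13 1;-9.6 -23.4 0 0 0 16 1;-11.2 -27.2 0 0 0 18.7 1;-12.8 -31 0 0 0 18.7 1'; python3 -m handwheel '0 0 0 0 0 0 1;0 0 0 0 0 0 1'; python3 - <<'E'
from h import *
s=get_image("side"); t=get_image("top"); st=status.observe(); print(st["position"],st["tool_rot"][:2,1])
P=np.array([.5855,.0605])
a=np.hstack([cv2.resize(t["color"][215:260,225:270],(400,400),interpolation=2),cv2.resize(s["color"][190:245,275:330],(400,400),interpolation=2)])
cv2.imwrite("pics/w3.png",a[:,:,::-1])
for z in(.012,.042,.072): print(z,(proj(t,np.r_[P,z])-[225,215])*400/45,(proj(s,np.r_[P,z])-[275,190])*400/55)
E
```

```text
time_s: 12.47
position: [0.585, 0.0602, 0.1614]
tool_rot: [[0.329, 0.944, -0.001], [0.944, -0.329, 0.0], [-0.0, -0.001, -1.0]]
ft_force: [1.0, -0.4, -0.2]
grip_width: 0.0855
gripper_force: 0.0
time_s: 13.13
position: [0.4573, -0.2497, 0.1603]
tool_rot: [[0.006, 1.0, 0.001], [1.0, -0.006, -0.0], [-0.0, 0.001, -1.0]]
ft_force: [0.6, 0.0, -0.3]
grip_width: 0.0854
gripper_force: 0.0
time_s: 13.3
position: [0.4575, -0.2499, 0.16]
tool_rot: [[0.013, 1.0, 0.0], [1.0, -0.013, 0.0], [0.0, 0.0, -1.0]]
ft_force: [0.3, -0.3, -0.6]
grip_width: 0.0854
gripper_force: 0.0
[ 0.45841462 -0.24761524  0.16002769] [ 0.99995912 -0.00903988]
0.012 [249.39566843 232.31494811] [216.29714557 307.99635456]
0.042 [227.08715716 211.14838776] [213.4672246  226.84641089]
0.072 [203.30090498 188.58057131] [210.54032974 143.15690977]
```

View pics/w3.png

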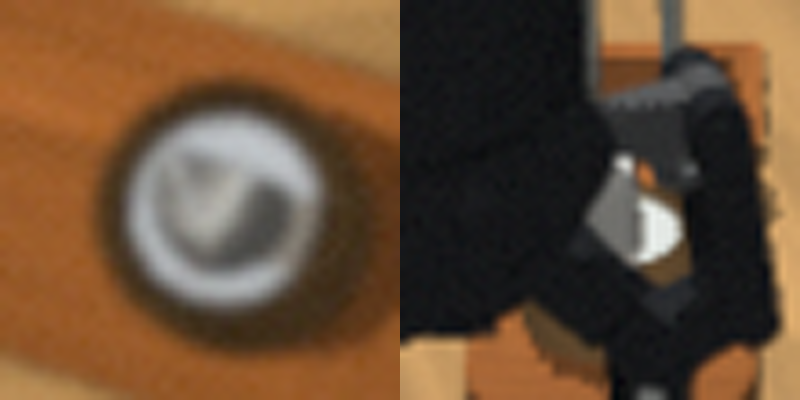

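Wide roll is seated: its hub centre at (226,207) in the crop matches the predicted seated position (227,211). Now the narrow roll.

```bash
python3 -m handwheel '-0.5 -2.25 0 0 0 0 1;-0.5 -2.25 -4 0 0 0 1;-0.5 -2.25 -8 0 0 0 1;-0.5 -2.25 -12 0 0 0 1;-0.5 -2.25 -14 0 0 0 1;-0.5 -2.25 -15.6 0 0 0 1;-0.5 -2.25 -15.6 0 0 0 1' 30; python3 -m handwheel '0 0 0 0 0 0 0.3;0 0 0 0 0 0 0.3;0 0 0 0 0 0 0.3;0 0 0 0 0 0 0.3;0 0 0 0 0 0 0.3;0 0 0 0 0 0 0.3'
```

```text
time_s: 13.98
position: [0.4528, -0.2681, 0.0012]
tool_rot: [[0.007, 1.0, -0.004], [1.0, -0.007, 0.004], [0.004, -0.004, -1.0]]
ft_force: [-0.5, 0.0, 0.1]
grip_width: 0.0855
gripper_force: 0.0
time_s: 14.48
position: [0.454, -0.2707, 0.0056]
tool_rot: [[0.009, 1.0, 0.002], [1.0, -0.009, -0.002], [-0.002, 0.002, -1.0]]
ft_force: [-0.5, 2.3, 5.6]
grip_width: 0.0466
gripper_force: 30.4
```

```bash
python3 -m handwheel '0 0 1.5 0 0 0 0.3;0 0 3.5 0 0 0 0.3;0 0 6 0 0 0 0.3;0 0 9 0 0 0 0.3;0 0 12 0 0 0 0.3;0 0 14 0 0 0 0.3;0 0 14 0 0 0 0.3;0 0 14 0 0 0 0.3'; cat > hub.py <<'E'
from h import *
s=get_image("side"); st=status.observe(); p=st["position"]; R=st["tool_rot"]; print(p,R[:2,1],st["ft_force"],st["grip_width"])
zt=p[2]-.0055+.020
c=proj(s,np.r_[p[:2],zt]); u0,v0=np.round(c).astype(int); r=22
w=cv2.cvtColor(s["color"],cv2.COLOR_RGB2HSV)[v0-r:v0+r,u0-r:u0+r]
m=((w[...,1]<60)&(w[...,2]>140)).astype(np.uint8)
n,l,stt,ce=cv2.connectedComponentsWithStats(m); i=1+np.argmax(stt[1:,4]); k=(l==i).astype(np.uint8)
cs,_=cv2.findContours(k,0,1); C=max(cs,key=cv2.contourArea)
e=cv2.fitEllipse(C); print("pred",c,"ellipse",np.array(e[0])+[u0-r,v0-r],e[1:],"area",stt[i])
print("centre at top plane",onplane(s,*(np.array(e[0])+[u0-r,v0-r]),zt))
for row in w[8:36,6:40,:]: print("".join("#" if x[1]<60 and x[2]>170 else "+" if x[1]<60 and x[2]>90 else "." for x in row))
E
python3 hub.py
```

```text
time_s: 15.15
position: [0.4535, -0.2707, 0.1454]
tool_rot: [[0.009, 1.0, 0.002], [1.0, -0.009, -0.002], [-0.002, 0.002, -1.0]]
ft_force: [-0.8, 0.0, -0.6]
grip_width: 0.0467
gripper_force: 31.3
[ 0.4530626  -0.27033673  0.14411863] [ 0.99995966 -0.00897441] [ 1.00340317  0.82220276 -0.97566394] 0.04714836121897257
pred [280.23649385 281.76174966] ellipse [279.69311714 282.22393227] ((16.825098037719727, 26.751771926879883), 84.17021179199219) area [  8  14  28  18 209]
centre at top plane [ 0.45202361 -0.27113119  0.15861863]
..................................
..................................
..................................
..................................
..................................
..................................
............+++#####+++...........
.........+##############+.........
.......+##################+.......
.....+######+++++++++######+......
....+####++++++++++++#######+.....
...+####+++++++++++++########+....
...####+++++++++++++++########....
..+###++++++++++++++++########....
..+###+++++++++++++++++#######....
..+###+++++++++++++++++######+....
..++##++++++++++++++++++####++....
..++++++++++++++++++++++###+++....
...++++++++++++......+++##+++.....
...+++++++++..........++++++......
....+++++++...........+++++.......
.....++++++++......++++++.........
.......++++++++++++++++...........
..........++++++++++..............
..................................
+.................................
+.................................
..................................
```

```bash
python3 -m handwheel '1.5 3.7 0 0 0 -3 0.3;3.1 7.6 0 0 0 -6 0.3;4.7 11.5 0 0 0 -9 0.3;6.3 15.4 0 0 0 -12 0.3;7.9 19.3 0 0 0 -15 0.3;9.4 23.1 0 0 0 -18 0.3;11 27 0 0 0 -18.5 0.3;12.5 30.6 0 0 0 -18.5 0.3'; python3 -m handwheel '0.65 2.4 0 0 0 0 0.3;0.65 2.4 -2 0 0 0 0.3;0.65 2.4 -4 0 0 0 0.3;0.65 2.4 -5.5 0 0 0 0.3;0.65 2.4 -5.5 0 0 0 0.3;0.65 2.4 -5.5 0 0 0 0.3'; python3 hub.py
```

```text
time_s: 15.87
position: [0.578, 0.0377, 0.1426]
tool_rot: [[0.326, 0.945, -0.003], [0.945, -0.326, 0.0], [-0.001, -0.003, -1.0]]
ft_force: [0.6, -0.7, 0.5]
grip_width: 0.0468
gripper_force: 31.3
time_s: 16.37
position: [0.5841, 0.0594, 0.0878]
tool_rot: [[0.326, 0.945, -0.003], [0.945, -0.326, 0.0], [-0.001, -0.003, -1.0]]
ft_force: [0.3, 0.3, 0.2]
grip_width: 0.047
gripper_force: 31.3
[0.58474016 0.05932939 0.08889179] [ 0.94536341 -0.32601757] [ 0.12267086 -0.25795298  0.888385  ] 0.04660068591671785
pred [303.32992724 197.55672467] ellipse [302.64400291 198.26559448] ((8.001378059387207, 17.073123931884766), 88.22260284423828) area [13 18 19  9 68]
centre at top plane [0.58245633 0.05682999 0.10339179]
............+...........+.........
..................................
............+.....................
..................................
..............+...................
..............+...................
............+.+...................
............+.+...................
............+.+.........+.........
............+...........+.........
............+++++##+..............
..........+###########+++.........
........+###++++++++####+.........
.......###++++++++++#####.........
......+##+++++++++++#####+........
......+##+++++++++++#####+........
.......+++++++++++++#####.........
.......+++++++++++++++##+.........
........+++++++++++++++...........
..+.......+++++++++++.............
..................................
..................................
..................................
..................................
..................................
..................................
..................................
..................................
```

```bash
python3 -m handwheel '0.05 0.1 0 0 0 0 0.3;0.05 0.1 -0.5 0 0 0 0.3;0.05 0.1 -1 0 0 0 0.3;0.05 0.1 -1.5 0 0 0 0.3;0.05 0.1 -2 0 0 0 0.3;0.05 0.1 -2 0 0 0 0.3'; python3 -m handwheel '0 0 -0.4 0 0 0 0.3;0 0 -0.8 0 0 0 0.3;0 0 -1 0 0 0 0.3;0 0 -1 0 0 0 0.3'
```

```text
time_s: 16.92
position: [0.5847, 0.0604, 0.0678]
tool_rot: [[0.326, 0.945, -0.002], [0.945, -0.326, 0.0], [-0.0, -0.002, -1.0]]
ft_force: [-1.0, 0.2, -1.2]
grip_width: 0.0468
gripper_force: 31.3
time_s: 17.25
position: [0.5851, 0.0605, 0.0584]
tool_rot: [[0.326, 0.945, -0.001], [0.945, -0.326, 0.0], [-0.0, -0.001, -1.0]]
ft_force: [0.1, 0.4, -1.0]
grip_width: 0.0469
gripper_force: 31.3
```

```bash
python3 -m handwheel '0 0 -0.3 0 0 0 0.3;0 0 -0.6 0 0 0 0.3;0 0 -0.9 0 0 0 0.3;0 0 -1.1 0 0 0 0.3;0 0 -1.1 0 0 0 0.3'
```

```text
time_s: 17.67
position: [0.5852, 0.0605, 0.0478]
tool_rot: [[0.326, 0.945, -0.0], [0.945, -0.326, 0.0], [0.0, -0.0, -1.0]]
ft_force: [0.2, 1.2, -0.4]
grip_width: 0.0468
gripper_force: 31.3
```

```bash
python3 -m handwheel '0 0 -0.1 0 0 0 0.3;0 0 -0.1 0 0 0 1;0 0 -0.1 0 0 0 1;0 0 -0.1 0 0 0 1;0 0 -0.1 0 0 0 1;0 0 3 0 0 0 1;0 0 6 0 0 0 1;0 0 10 0 0 0 1'; python3 -m handwheel '-3 0 2 0 0 0 1;-6 0 4 0 0 0 1;-10 0 5 0 0 0 1;-14 0 5 0 0 0 1;-18 2 5 0 0 0 1;-22 4 5 0 0 0 1; -22 4 5 0 0 0 1'; python3 - <<'E'
from h import *
s=get_image("side");t=get_image("top");P=np.array([.585,.0605])
for n,im in(("t",t),("s",s)):
  for z in(.042,.062,.072): print(n,z,proj(im,np.r_[P,z]))
  c=np.round(proj(im,np.r_[P,.062])).astype(int); r=20
  w=cv2.cvtColor(im["color"],cv2.COLOR_RGB2HSV)[c[1]-r:c[1]+r+8,c[0]-r:c[0]+r]
  print(c-r); 
  for x in w: print("".join("#" if q[1]<60 and q[2]>170 else "+" if q[1]<60 and q[2]>90 else "-" if q[2]<110 else "." for q in x))
  k=[310,120] if n=="s" else None
hs=cv2.cvtColor(s["color"],cv2.COLOR_RGB2HSV)
d=np.array([.329,.944]); H=P+.13*d
a=1.95;kn=np.r_[H-.178*np.cos(a)*d,.095+.178*np.sin(a)];u,v=np.round(proj(s,kn)).astype(int);print("knob open pred",u,v,hs[v-3:v+4,u-3:u+4,2].mean())
E
```

```text
time_s: 18.33
position: [0.5842, 0.0604, 0.1474]
tool_rot: [[0.326, 0.945, -0.004], [0.945, -0.326, 0.0], [-0.001, -0.004, -1.0]]
ft_force: [0.3, -0.5, -0.2]
grip_width: 0.0853
gripper_force: 0.0
time_s: 18.92
position: [0.3598, 0.1021, 0.1978]
tool_rot: [[0.325, 0.946, -0.003], [0.946, -0.325, 0.001], [-0.0, -0.003, -1.0]]
ft_force: [0.1, -0.7, 0.4]
grip_width: 0.0854
gripper_force: 0.0
t 0.042 [250.54165321 239.00225101]
t 0.062 [248.77688823 237.33340279]
t 0.072 [247.86527708 236.47135522]
[229 217]
........................................
........................................
........................................
........................................
........................................
........................................
........................................
...................------...............
................------------............
..............---++++++++-----..........
.............--++++++++++++----.........
............-++++########++++-----......
...........--+++###########+++------....
..........--++##############++--------..
.........--++###+
[... 2803 characters left out ...]
...
.......---------------------------......
.......---------------------------......
.......---------------------------......
.......--------------------------.......
.......---------------------------......
.......--------------------------.......
........--------------------------......
........---------------------------.....
........--------------------------......
.........--------------------------.....
.........-------------------------......
..........------------------------......
..........------------------------......
............---------------------.......
............---------------------.......
..............------------------........
knob open pred 305 96 17.571428571428573
```

```bash
python3 -c "
from rig import env
print(env.close_job())"
```

```text
the job is handed in; nothing more can be done
None
```

The bar stands open on its own, and both D-hole rolls are on the post with flats matched, the wide roll below and the narrow roll on top. Camera measurements put both at their seated heights to about 2 mm. I handed the job in at about 19 s, and it returned no verdict.

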